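Close a round cheese box in the lever press

TASK

Take the small round wooden cheese box whose lid still stands proud from its stand, without pushing the lid on by hand, lay it down flat on the counter, lid up, and let go, then take it again another way, set it lid up in the nest of the lever press and let go of it with the lever still raised. Pull the sprung lever down until the lid is pressed fully home, then ease the lever slowly all the way back up, never letting it fly, and let go of it, leaving the closed box in the nest. Leave the box that is already closed, the jar and the cheese where they are.

Things in the scene. Friction and masses are not known exactly. Their poses are not given: they have to be found in the camera images.
- cheesebox: Box to close: round, light wood, diameter 64 mm, 38 mm thick at first (30 closed), 165 g: lower part 18 mm, an 8 mm gap with a narrower neck, lid 12 mm with a paper disc on it. Origin: centre of the lower part's underside; z runs through the lid. Starts on edge in a stand, z level, lid about to the robot's left, centre 39 mm up. Squeezing its faces over 40 N shifts the lid: pinch with 10 to 20 N.
- lid (a joint): How far the lid has been pushed on, in m: about 0 as it starts (8 mm proud), 0.008 fully home. It resists with about 40 N and stays where it is pushed.
- lid_top (a point): Centre of the lid's outer face.
- stand_a: Wooden stand holding the box to close on edge, 80 x 84 mm. Origin: centre of its underside; the box's axis lies along its x. Rods along x carry the box; cheeks 46 mm high and 60 mm long, inner faces 37 mm either side in y, guard its rim, so only its flat faces can be pinched there. Which of the two alike stands is where varies.
- stand_b: The same kind of stand, holding the box that is already closed.
- closedbox: Look-alike box already closed: 64 mm in diameter, 30 mm thick without a gap; same origin and axes. To be left alone.
- press: Grey lever press fixed to the counter. Base plate 190 x 130 mm, 18 mm thick. Origin: on the counter under the centre of the nest; its x axis runs from the nest to the hinge, z up; the lever comes down over the nest towards -x.
- nest (a point): Centre of the round steel bed's top, on which the box must sit, 30 mm above the counter. A fence 6 mm high, inner radius 36 mm, surrounds it but is open at the two sides (press +y, -y), where fingers may straddle the box. The raised arm stands 70 mm beyond (+x): bring the hand down with the fingers closing along the press's y.
- hinge (a point): Middle of the lever's hinge axis, which lies along the press's y: 70 mm from the nest centre in +x, 60 mm above the counter.
- handle (a point): Middle of the lever's black round handle, diameter 18 mm, parallel to the press's y, sticking out 78 mm from the arm's +y flank. This point is 50 mm to the +y side of the middle of the arm (16 mm wide) and 251 mm from the hinge axis. Pinched from above, the handle turns between the fingers as the arm swings.
- lever (a joint): Lever angle in rad: 0 fully raised (at rest, handle about straight above the hinge), growing as it is pulled down towards the press's -x. The foot meets the proud lid at about 1.3 and is flat with the lid home at about 1.48; stop at 1.56. A spring pulls it up (1 N at the handle when raised, 7 N when down; the lid adds up to 11 N). Let go, it flies up.
- jar: Bystander: amber glass jar with a white cap, 66 mm in diameter, 85 mm high, origin at the centre of its underside.
- truckle: Bystander: small round cheese, 90 mm in diameter, 45 mm high, origin at the centre of its underside.

How it is judged:
By the outcome, as a careful person would: the job done as asked, in the order asked, and still so for the second after the job is handed in, with the robot touching nothing.
It also fails if it takes over 72 s, if anything falls off the work surface, if the arm or the gripper's body presses on something with over 40 N, if the wrist force passes 120 N, or if a joint passes its speed limit or range.

ROBOT

A 7-joint arm with a two-finger parallel gripper is mounted at the origin on the work surface. World frame = base frame: x ahead of the robot, y to its left, z up, the work surface at z = 0. Lengths are in m, angles in rad, forces in N, time in s.
With the tool pointing down it reaches from about 0.425 to 0.8 m from the base axis. Payload 8.3 kg.
Tool frame: the origin (TCP) lies at the very end of the fingers, on their centre line; the grasp point (between the pads) lies env.tcp_to_grasp behind it (env.tcp_to_grasp is the distance from the TCP to the grasp point, in m); z points along the fingers, y is the line along which they close (so a half turn about z gives the same grasp; the last joint's range is limited). The gripper opens to 85 mm and grips with 20 to 120 N. Pads are 22 mm wide; open, the fingers measure 114 mm over their backs; the gripper's body (76 mm by 85 mm) begins 54 mm behind the grasp point. The pads swing forward as they close: fully open they stand 13 mm farther back than shut.
Start: joints at [1.134, 0.383, 0.016, 1.37, -0.006, 1.388, -0.046], TCP at [0.228, -0.582, 0.231] pointing down, gripper open.
Joint ranges: [-2.95, 2.95], [-0.25, 2.06], [-1.52, 1.56], [0.18, 2.33], [-1.44, 4.58], [0.02, 2.06], [-3.01, 3.01]. Speed limits (rad/s): [2.39, 2.39, 3.01, 3.01, 3.14, 3.14, 3.14].

INTERFACE

Orientations are given as [roll, pitch, yaw] about the fixed x, y, z axes, in that order (R = Rz(yaw) Ry(pitch) Rx(roll)).
In Python, from cell import env gives the robot as it stands. Calls block until the motion is done:
- env.movep(position, orientation): joint-space move of the TCP to a pose.
- env.move_straight(position, speed=0.15, frame=None, force_limit=None): straight line of the TCP; frame=None keeps the orientation; speed is the mean speed in m/s. With force_limit (N) it stops when the force on the tool has changed by that much, and returns True; else False.
- env.movej(angles): joint-space move.
- env.open() and env.close(f_grip=None): open the fingers fully, or close them until they stop; f_grip is the grip in N (None keeps the last).
- env.pause(seconds).
- env.inverse_kinematics(position, orientation): joint angles nearest the present ones, or None.
- env.get_obs(): the state.
- env.camera(name): name is "scene" or "top" or "wrist"; returns (picture, depth): 420x560x3 uint8, red, green, blue; 420x560 float32, m along the optical axis (not along the pixel's ray), 0 where there is no reading.
- env.get_calibration(name): a dict with "K" (3x3 intrinsics, pixels), "k1" (the pictures are not rectified: a ray, as slopes to the right and down, at radius r is drawn at 1 + k1 r^2 times it, then the intrinsics apply), "world_from_camera" (4x4, takes a point from camera to world coordinates). Camera axes: x right, y down, z forward; pixel columns grow to the right and rows downward; lengths in m; the calibration is good to about 2 mm. A picture is of the moment at which its call begins: read the wrist's pose just before it. get_calibration takes no time and is no camera call; for the wrist camera it gives the pose at the moment of the call.
A pose or a line that the arm cannot do raises env.PlanningError and nothing moves.
- env.job_done(): hands the job in; it is judged then, once.
Trained networks look in the newest picture that a camera, given by its name, has taken for a name from the list of things; names that differ only in an ending like _2 or _b are one class to them, and where a whole thing is asked for, a point or a joint stands for the part that bears it (a point fixed in the world has none). Each returns a list of dicts, best first, with "confidence" (0 to 1); they miss things now and then, are a little off and sometimes report something else, mostly with a low value. They report only what shows in the picture. A call takes as long as a camera call.
- env.spot_in(camera, thing): "box" ([left, top, right, bottom] in pixels, round what is visible of it).
- env.masks_of(camera, thing): "region" (420x560 bool, what is visible of it) and "box" ([left, top, right, bottom] in pixels, round what is visible of it).
The state is a dict: "time_s": time; "q": joint angles; "dq": joint speeds; "tau": joint torques, N m; "tool_pos": TCP position; "ee_rot": TCP orientation; "force": force on the tool from outside, world axes, zero at the start; "ft_torque": the same for the moment, N m; "finger_gap": finger opening in m; "grip_force": force on a finger pad.
Only numpy, scipy, OpenCV 4.12 (cv2) and the standard library are available. Lean on these libraries where they do the work, as an engineer would, in place of code of your own. Each camera call takes 0.05 s, during which the arm holds its last target. There are 200 camera calls.

## Working session

There is one attempt and no reset: what is moved stays moved. The work goes in short steps, each a Python script; the robot and the scene stay as the last script left them, time stands still between calls to the robot, and variables do not carry over. Pictures are saved under pics/ and viewed, at most 10 in all, crops included, and the job is handed in when it is done.

```bash
ls; mkdir -p pics
cat > h.py <<'E'
from cell import env
import numpy as np, cv2
from scipy.spatial.transform import Rotation as Ro
def shot(n):
    c=env.get_calibration(n); p,d=env.camera(n); return p,d,c
def pts(mask,d,c):
    v,u=np.nonzero(mask&(d>0)); K=c["K"]; 
    D=np.array([c["k1"],0,0,0,0],float)
    xy=cv2.undistortPoints(np.stack([u,v],1).astype(np.float64)[:,None],np.array(K,float),D)[:,0]
    z=d[v,u][:,None]; P=np.hstack([xy*z,z,np.ones_like(z)])
    return (P@np.array(c["world_from_camera"]).T)[:,:3]
E
python3 - <<'E'
from h import *
o=env.get_obs(); print({k:np.round(v,3) for k,v in o.items()}, env.tcp_to_grasp)
for n in ("scene","top"):
    p,d,c=shot(n); cv2.imwrite(f"pics/{n}0.png",p[:,:,::-1])
    np.savez(f"pics/{n}0.npz",p=p,d=d)
    print(n,np.round(c["world_from_camera"],3).tolist())
    for t in ("cheesebox","closedbox","stand_a","press","handle","lever","jar","truckle"):
        for m in env.masks_of(n,t)[:3]:
            P=pts(m["region"],d,c)
            print(t,round(m["confidence"],2),np.round(m["box"]),len(P),np.round(np.median(P,0),3),np.round(np.percentile(P,[2,98],axis=0),3).tolist())
E
```

```text
pics
{'time_s': np.float64(0.0), 'q': array([ 1.134,  0.384,  0.016,  1.371, -0.006,  1.388, -0.046]), 'dq': array([-0.001,  0.001,  0.001,  0.001,  0.001,  0.001, -0.   ]), 'tau': array([-0.0000e+00, -6.2760e+01,  8.4400e-01, -3.7181e+01,  1.6000e-02,
        1.4000e-02, -0.0000e+00]), 'tool_pos': array([ 0.228, -0.581,  0.23 ]), 'ee_rot': array([-3.14 ,  0.   ,  0.374]), 'force': array([ 0.115, -0.292, -0.45 ]), 'ft_torque': array([-0.017, -0.029, -0.019]), 'grip_force': np.float64(0.0), 'finger_gap': np.float64(0.086)} 0.0187
scene [[0.662, 0.58, -0.475, 1.176], [0.749, -0.519, 0.411, -0.517], [-0.008, -0.628, -0.778, 1.051], [0.0, 0.0, 0.0, 1.0]]
cheesebox 0.97 [200. 236. 220. 265.] 422 [ 0.536 -0.204  0.062] [[0.492, -0.22, 0.011], [0.559, -0.179, 0.074]]
closedbox 0.76 [132. 285. 151. 309.] 390 [ 0.536 -0.404  0.063] [[0.506, -0.421, 0.022], [0.556, -0.383, 0.073]]
stand_a 0.86 [120. 279. 167. 324.] 782 [ 0.535 -0.414  0.014] [[0.45, -0.443, 0.001], [0.572, -0.361, 0.051]]
stand_a 0.74 [194. 234. 232. 278.] 540 [ 0.556 -0.217  0.015] [[0.485, -0.238, 0.002], [0.571, -0.162, 0.0
[... 1254 characters left out ...]
29 -0.183  0.008] [[0.487, -0.237, 0.001], [0.57, -0.159, 0.051]]
stand_a 0.77 [388. 234. 427. 273.] 649 [ 0.522 -0.386  0.008] [[0.479, -0.444, 0.0], [0.569, -0.358, 0.05]]
press 0.93 [128. 188. 203. 275.] 3798 [0.581 0.2   0.023] [[0.493, 0.132, 0.014], [0.675, 0.274, 0.321]]
handle 0.66 [126. 238. 173. 272.] 607 [0.531 0.205 0.317] [[0.505, 0.149, 0.066], [0.565, 0.277, 0.322]]
lever 0.58 [124. 239. 172. 267.] 635 [0.531 0.208 0.317] [[0.505, 0.149, 0.022], [0.566, 0.279, 0.322]]
jar 0.93 [238. 160. 260. 188.] 595 [0.726 0.001 0.085] [[0.701, -0.028, 0.018], [0.758, 0.03, 0.091]]
truckle 0.68 [318. 150. 347. 187.] 916 [ 0.746 -0.213  0.046] [[0.708, -0.251, 0.028], [0.787, -0.175, 0.052]]
```

Run:
```python
from h import *
a=cv2.imread("pics/scene0.png")[80:340,110:370]; b=cv2.imread("pics/top0.png")[140:290,110:440]
a=cv2.resize(a,(600,600),interpolation=2)[:,:]; cv2.imwrite("pics/a1.png",a)
# wrist look at boxes
env.movep([0.47,-0.31,0.33],[np.pi,0,np.pi/2+0.0]) if env.inverse_kinematics([0.47,-0.31,0.33],[np.pi,0,np.pi/2]) is not None else print("no")
print(env.get_obs()["q"].round(2),env.get_obs()["time_s"])
p,d,c=shot("wrist"); np.savez("pics/w1.npz",p=p,d=d,c=c["world_from_camera"],K=c["K"],k1=c["k1"])
cv2.imwrite("pics/w1.png",p[:,:,::-1]); print(np.round(c["world_from_camera"],3).tolist())
for t in ("cheesebox","closedbox","stand_a"):
    for m in env.masks_of("wrist",t)[:3]:
        P=pts(m["region"],d,c)
        if len(P): print(t,round(m["confidence"],2),np.round(m["box"]),len(P),np.round(np.median(P,0),3),np.round(np.percentile(P,[2,98],axis=0),3).tolist())
```

```text
[ 0.8   0.24 -0.34  1.35  0.08  1.56  0.46] 2.3083
[[1.0, -0.004, -0.003, 0.47], [-0.004, -0.964, -0.266, -0.243], [-0.001, 0.266, -0.964, 0.472], [0.0, 0.0, 0.0, 1.0]]
cheesebox 0.63 [302.  64. 356. 104.] 1901 [ 0.523 -0.198  0.066] [[0.496, -0.217, 0.032], [0.554, -0.179, 0.072]]
cheesebox 0.53 [288.  52. 364. 125.] 2342 [ 0.528 -0.211  0.007] [[0.484, -0.237, 0.004], [0.568, -0.158, 0.047]]
closedbox 0.64 [295. 221. 343. 261.] 1506 [ 0.521 -0.393  0.061] [[0.494, -0.42, 0.006], [0.551, -0.38, 0.071]]
stand_a 0.72 [284. 200. 356. 269.] 1554 [ 0.518 -0.38   0.006] [[0.478, -0.437, 0.003], [0.566, -0.357, 0.047]]
stand_a 0.69 [289.  50. 367. 124.] 2268 [ 0.525 -0.213  0.007] [[0.484, -0.237, 0.004], [0.567, -0.157, 0.047]]
```

View pics/a1.png

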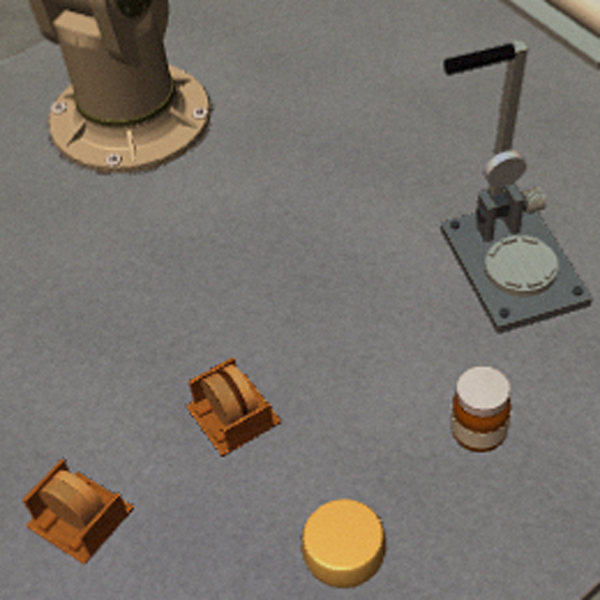

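View pics/w1.png

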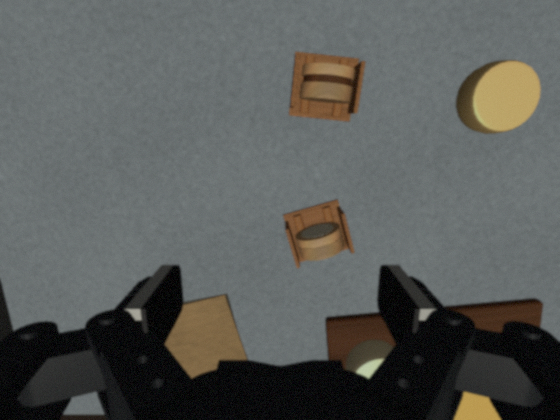

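```bash
cat >> h.py <<'E'
def rect(P,lo,hi,clip=1):
    Q=P[(P[:,2]>lo)&(P[:,2]<hi)]
    (cx,cy),(w,h),a=cv2.minAreaRect((Q[:,:2]*1000).astype(np.float32)); return len(Q),round(cx,1),round(cy,1),round(w,1),round(h,1),round(a,1)
E
python3 - <<'E'
from h import *
for tcp,rp,near,nm in (([0.49,-0.2,0.25],[np.pi,0,0],((0.45,0.61),(-0.28,-0.12)),"ws"),([0.62,0.2,0.42],[np.pi,0,0],((0.44,0.75),(0.06,0.32)),"wp")):
    if env.inverse_kinematics(tcp,rp) is None: print("no IK",tcp); continue
    env.movep(tcp,rp); p,d,c=shot("wrist"); cv2.imwrite(f"pics/{nm}.png",p[:,:,::-1])
    print(env.get_obs()["time_s"],env.get_obs()["q"].round(2))
    P=pts(d>0,d,c); P=P[(P[:,0]>near[0][0])&(P[:,0]<near[0][1])&(P[:,1]>near[1][0])&(P[:,1]<near[1][1])]
    np.save(f"pics/{nm}.npy",P); print(nm,len(P),np.percentile(P[:,2],[5,50,99]).round(3))
    for lo,hi in ((.004,.015),(.012,.024),(.026,.033),(.034,.039),(.04,.05),(.055,.08),(.065,.08),(.28,.4),(.305,.4)):
        try: print(lo,hi,rect(P,lo,hi))
        except Exception as e: pass
P=[]
z=np.load("pics/top0.npz"); c=env.get_calibration("top"); P=pts(z["d"]>0,z["d"],c)
for n,(x0,x1,y0,y1) in dict(stand=(.45,.61,-.28,-.12),press=(.44,.75,.06,.32)).items():
    Q=P[(P[:,0]>x0)&(P[:,0]<x1)&(P[:,1]>y0)&(P[:,1]<y1)]
    for lo,hi in ((.004,.015),(.012,.024),(.04,.05),(.055,.08),(.3,.4)):
        try: print("top",n,lo,hi,rect(Q,lo,hi))
        except Exception: pass
a=np.hstack([cv2.resize(cv2.imread(f"pics/{n}.png"),(400,300)) for n in ("ws","wp")]); cv2.imwrite("pics/b.png",a)
E
```

```text
4.1 [ 0.55  0.18 -0.26  1.59  0.05  1.37 -1.28]
ws 67497 [-0.     0.317  0.348]
0.004 0.015 (2171, 526.9, -197.0, 79.9, 83.2, 84.1)
0.012 0.024 (477, 526.6, -196.9, 69.9, 74.3, 84.0)
0.026 0.033 (67, 526.5, -197.2, 57.6, 74.2, 84.0)
0.034 0.039 (59, 526.5, -197.2, 58.7, 74.3, 84.0)
0.04 0.05 (695, 526.6, -197.2, 59.4, 84.0, 84.1)
0.055 0.08 (2046, 526.5, -196.9, 38.0, 55.4, 83.9)
0.065 0.08 (1386, 527.0, -197.0, 37.9, 39.4, 83.6)
0.28 0.4 (46769, 494.6, -199.5, 33.9, 149.8, 0.2)
0.305 0.4 (42455, 494.6, -199.5, 33.9, 149.8, 0.2)
5.8083 [-0.07  0.52 -0.57  0.82  0.28  1.87 -2.07]
wp 78551 [-0.001  0.483  0.518]
0.004 0.015 (36, 594.7, 179.1, 241.9, 170.1, 82.7)
0.012 0.024 (4762, 583.4, 211.7, 130.1, 189.1, 68.7)
0.026 0.033 (2169, 575.4, 217.5, 91.5, 150.1, 63.8)
0.034 0.039 (296, 590.3, 209.3, 67.4, 108.9, 68.2)
0.04 0.05 (39, 543.3, 243.0, 77.8, 25.1, 69.2)
0.055 0.08 (522, 540.6, 241.9, 87.2, 31.0, 67.7)
0.065 0.08 (423, 540.4, 241.9, 87.1, 30.4, 68.1)
0.28 0.4 (2546, 524.8, 192.4, 93.9, 17.6, 68.6)
0.305 0.4 (2329, 524.8, 192.3, 93.8, 17.6, 68.6)
top stand 0.004 0.015 (776, 529.4, -199.9, 159.6, 159.1, 89.5)
top stand 0.012 0.024 (93, 527.3, -200.4, 72.9, 76.9, 85.8)
top stand 0.04 0.05 (114, 528.0, -198.3, 58.1, 84.0, 83.8)
top stand 0.055 0.08 (350, 528.7, -198.3, 39.2, 57.7, 84.6)
top stand 0.3 0.4 (0, 0.0, 0.0, 0.0, 0.0, 0.0)
top press 0.004 0.015 (1342, 594.9, 190.6, 257.8, 309.6, 90.0)
top press 0.012 0.024 (2008, 584.2, 210.3, 131.9, 190.7, 68.7)
top press 0.04 0.05 (25, 586.2, 209.7, 57.0, 118.5, 70.8)
top press 0.055 0.08 (148, 546.2, 238.8, 88.9, 22.5, 69.7)
top press 0.3 0.4 (428, 524.7, 191.0, 95.1, 18.3, 68.5)
```

View pics/b.png

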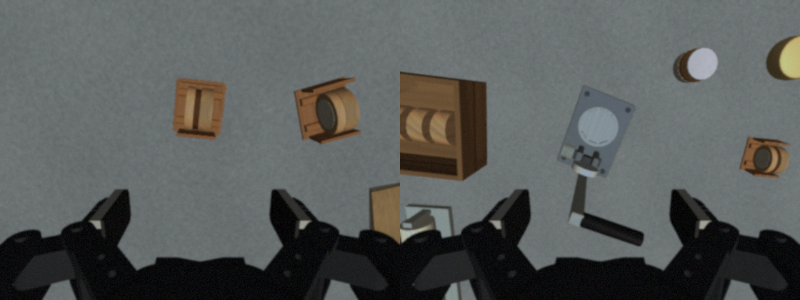

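```bash
cat >> h.py <<'E'
BC=np.array([.5267,-.197]); A=np.radians(84.0); PX=np.radians(158.6)
def rpy(R): return R.as_euler("xyz")
def say(s=""):
    o=env.get_obs(); print(s,round(float(o["time_s"]),2),o["tool_pos"].round(4),o["ee_rot"].round(3),"gap",round(float(o["finger_gap"]),4),"gf",round(float(o["grip_force"]),1),"F",o["force"].round(1))
E
python3 - <<'E'
from h import *
P=np.load("pics/wp.npy"); Q=P[(np.hypot(P[:,0]-.604,P[:,1]-.203)<.05)]
from scipy.optimize import least_squares
B=Q[(Q[:,2]>.026)&(Q[:,2]<.045)]; print("bed",len(B),cv2.minEnclosingCircle((B[:,:2]*1000).astype(np.float32)),np.median(B[:,2]))
F=Q[(Q[:,2]>.0335)&(Q[:,2]<.04)]
r=least_squares(lambda p:np.hypot(F[:,0]-p[0],F[:,1]-p[1])-p[2],[.604,.203,.037],loss="soft_l1",f_scale=.002); print("fence",len(F),r.x.round(4))
yaw=-np.radians(6)
env.movep([*BC,.17],[np.pi,0,yaw]); env.move_straight([*BC,.042],speed=.1); say("down")
env.close(f_grip=20); say("closed")
env.move_straight([*BC,.2],speed=.12); say("up")
p,d,c=shot("top"); cv2.imwrite("pics/t2.png",cv2.resize(p[200:300,270:400,::-1],None,fx=4,fy=4))
R0=Ro.from_euler("xyz",[np.pi,0,yaw]); u=np.array([np.sin(A),-np.cos(A),0])
q0=np.array(env.get_obs()["q"])
for th in (46,):
  for phi in (-90,-60,-30,0,30,60,90):
    R=Ro.from_euler("z",phi,degrees=True)*Ro.from_rotvec(u*np.radians(90-th))*R0
    for xy in ((.5,-.05),(.55,-.05),(.6,-.07),(.5,0.),(.5,-.1)):
      qs=[env.inverse_kinematics([*xy,z],rpy(R)) for z in (.042,.15)]
      if all(q is not None for q in qs): print(phi,xy,[np.abs(np.array(q)-q0).max().round(2) for q in qs],np.array(qs[0]).round(2))
E
```

```text
bed 2447 ((601.74853515625, 204.59925842285156), 45.949928283691406) 0.03041245185880237
fence 286 [0.6019 0.2046 0.0394]
down 8.98 [ 0.5272 -0.1972  0.0427] [ 3.141e+00 -1.000e-03 -1.050e-01] gap 0.0857 gf 0.0 F [0.4 0.4 0.2]
closed 9.48 [ 0.5268 -0.1971  0.0423] [ 3.141 -0.    -0.105] gap 0.0376 gf 23.0 F [-0.  -0.9  4.3]
up 10.95 [ 0.5263 -0.1969  0.1991] [-3.141e+00  1.000e-03 -1.050e-01] gap 0.037 gf 21.9 F [ 0.4 -0.2 -2. ]
-60 (0.6, -0.07) [np.float64(1.26), np.float64(1.13)] [ 1.14  0.5  -0.89  2.18 -1.12  0.19 -1.23]
-30 (0.5, -0.05) [np.float64(0.96), np.float64(0.96)] [ 1.07  0.44 -0.6   2.13 -0.83  0.74 -1.01]
-30 (0.55, -0.05) [np.float64(0.9), np.float64(0.91)] [ 1.02  0.52 -0.62  2.02 -0.76  0.71 -1.12]
-30 (0.6, -0.07) [np.float64(0.81), np.float64(0.83)] [ 0.98  0.6  -0.61  1.89 -0.67  0.72 -1.22]
-30 (0.5, 0.0) [np.float64(1.05), np.float64(1.02)] [ 1.02  0.41 -0.65  2.19 -0.91  0.66 -1.01]
-30 (0.5, -0.1) [np.float64(0.89), np.float64(0.9)] [ 1.12  0.48 -0.55  2.05 -0.75  0.82 -1.01]
0 (0.5, -0.05) [np.float64(0.59), np.float64(0.64)] [ 0.94  0.64 -0.55  1.8  -0.46 
[... 948 characters left out ...]
9  1.28  0.06  1.7  -0.61]
60 (0.55, -0.05) [np.float64(0.85), np.float64(0.81)] [ 0.51  1.02 -0.58  1.09  0.07  1.79 -0.63]
60 (0.6, -0.07) [np.float64(0.87), np.float64(0.85)] [ 0.45  1.13 -0.56  0.85  0.09  1.91 -0.62]
60 (0.5, 0.0) [np.float64(0.81), np.float64(0.77)] [ 0.53  0.92 -0.61  1.32  0.03  1.66 -0.67]
60 (0.5, -0.1) [np.float64(0.93), np.float64(0.89)] [ 0.62  0.96 -0.57  1.22  0.1   1.75 -0.55]
90 (0.5, -0.05) [np.float64(1.14), np.float64(1.13)] [ 0.42  1.   -0.66  1.19  0.34  1.87 -0.35]
90 (0.5, 0.0) [np.float64(1.07), np.float64(1.05)] [ 0.36  1.   -0.68  1.2   0.31  1.85 -0.42]
90 (0.5, -0.1) [np.float64(1.21), np.float64(1.21)] [ 0.47  1.   -0.64  1.17  0.38  1.89 -0.27]
```

Run:
```python
from h import *
R0=Ro.from_euler("xyz",[np.pi,0,-np.radians(6)]); u=np.array([np.sin(A),-np.cos(A),0])
R=Ro.from_rotvec(u*np.radians(44))*R0; e=rpy(R)
env.movep([.52,-.07,.13],e); say("tilted")
env.move_straight([.52,-.07,.065],speed=.1)
hit=env.move_straight([.52,-.07,.025],speed=.025,force_limit=4); say(f"hit {hit}")
p,d,c=shot("scene"); cv2.imwrite("pics/s3.png",cv2.resize(p[200:280,200:300,::-1],None,fx=6,fy=6))
```

```text
tilted 11.63 [ 0.5201 -0.0707  0.1298] [-2.376e+00  1.000e-03 -1.050e-01] gap 0.0373 gf 22.2 F [ 1.  0. -1.]
hit True 13.48 [ 0.5199 -0.07    0.0376] [-2.373e+00  1.000e-03 -1.050e-01] gap 0.0374 gf 23.1 F [-0.4 -1.6  4.1]
```

View pics/s3.png

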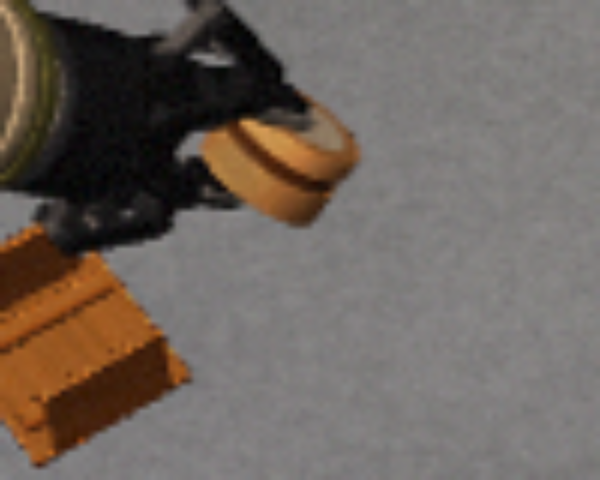

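Run:
```python
from h import *
env.move_straight([.52,-.07,.06],speed=.08); env.move_straight([.52,-.02,.06],speed=.1)
env.move_straight([.52,-.02,.041],speed=.05); say()
env.open(); say("open")
a=np.array([np.cos(A),np.sin(A)]); x=np.array([.52,-.02])
env.move_straight([*(x-.012*a),.039],speed=.04); env.move_straight([*(x-.045*a),.039],speed=.06); say("back")
env.move_straight([*(x-.10*a),.12],speed=.15)
p,d,c=shot("scene"); cv2.imwrite("pics/s4.png",cv2.resize(p[150:280,200:330,::-1],None,fx=4,fy=4))
for m in env.masks_of("scene","cheesebox")[:2]:
    P=pts(m["region"],d,c); print(m["confidence"],m["box"],np.percentile(P,[1,50,99],axis=0).round(3).tolist())
p,d,c=shot("top"); P=pts(d>0,d,c); Q=P[(abs(P[:,0]-.52)<.1)&(abs(P[:,1]+.02)<.08)&(P[:,2]>.03)&(P[:,2]<.046)]
print(len(Q),cv2.minEnclosingCircle((Q[:,:2]*1000).astype(np.float32)),np.percentile(Q[:,2],[5,50,95]).round(4),np.median(Q,0).round(4))
```

```text
15.15 [ 0.5199 -0.0199  0.0407] [-2.373  0.003 -0.105] gap 0.0373 gf 22.2 F [ 0.6 -0.1 -1.7]
open 15.68 [ 0.5201 -0.02    0.0411] [-2.373e+00  2.000e-03 -1.050e-01] gap 0.0852 gf 0.3 F [ 0.1  0.8 -1. ]
back 16.83 [ 0.5154 -0.0647  0.0391] [-2.373e+00  2.000e-03 -1.050e-01] gap 0.0858 gf 0.0 F [ 0.4 -0.6  0.1]
0.78 [242.6, 208.6, 262.2, 237.0] [[0.487, -0.074, 0.002], [0.526, -0.047, 0.038], [0.549, -0.012, 0.044]]
0.42 [191.8, 235.1, 231.0, 279.5] [[0.481, -0.238, 0.0], [0.517, -0.201, 0.011], [0.571, -0.159, 0.049]]
503 ((519.21533203125, -41.33975601196289), 31.73736572265625) [0.0345 0.0391 0.0434] [ 0.5184 -0.0409  0.0391]
```

View pics/s4.png

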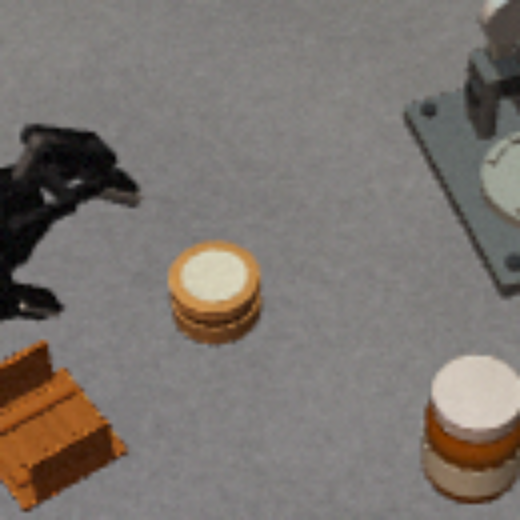

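Run:
```python
from h import *
yaw=PX-np.pi
e=[np.pi,0,yaw]; print("yaw",np.degrees(yaw))
env.movep([.46,-.02,.2],e); p,d,c=shot("wrist")
P=pts(d>0,d,c); Q=P[(abs(P[:,0]-.52)<.06)&(abs(P[:,1]+.04)<.06)&(P[:,2]>.033)&(P[:,2]<.046)]
print(len(Q),cv2.minEnclosingCircle((Q[:,:2]*1000).astype(np.float32)),np.median(Q,0).round(4))
say(); print(env.get_obs()["q"].round(3))
p,d,c=shot("scene"); cv2.imwrite("pics/s5.png",p[0:300,100:500,::-1]) 
P=pts(d>0,d,c); t=np.array([.46,-.02]); g=-t/np.linalg.norm(t)
S=P[(P[:,2]>.15)&(P[:,2]<1.)&(np.hypot(*(P[:,:2]-t).T)<.6)]; s=(S[:,:2]-t)@g; l=(S[:,:2]-t)@np.array([-g[1],g[0]])
for a0 in np.arange(-.1,.45,.03):
    k=(s>a0)&(s<a0+.03)&(abs(l)<.12)
    if k.sum()>5: print(a0.round(2),k.sum(),np.percentile(S[k,2],[1,99]).round(3),np.percentile(l[k],[1,99]).round(3))
P=np.load("pics/wp.npy"); ux=np.array([np.cos(PX),np.sin(PX)]); uy=np.array([-ux[1],ux[0]])
X=(P[:,:2]-[.602,.2046])@ux; Y=(P[:,:2]-[.602,.2046])@uy
for z in np.arange(.05,.33,.02):
    k=(P[:,2]>z)&(P[:,2]<z+.02)&(X<.12)
    if k.sum()>3: print("lever",z.round(2),k.sum(),np.percentile(X[k],[1,99]).round(3),np.percentile(Y[k],[1,99]).round(3))
n=np.array([.602,.2046])
for z in (.2,.12,.032):
    q=env.inverse_kinematics([*n,z],e); print(z,None if q is None else np.round(q,2))
```

```text
yaw -21.39999999999999
3996 ((518.041748046875, -39.916202545166016), 31.941993713378906) [ 0.5189 -0.0401  0.0385]
 18.81 [ 0.4597 -0.0215  0.1991] [-3.141e+00  2.000e-03 -3.760e-01] gap 0.0855 gf 0.0 F [0.2 0.1 0.2]
[ 0.73   0.105 -0.792  1.819  0.076  1.252 -2.03 ]
-0.07 1316 [0.393 0.593] [-0.048  0.047]
-0.04 3838 [0.24  0.607] [-0.058  0.053]
-0.01 1664 [0.227 0.616] [-0.043  0.072]
0.02 774 [0.265 0.621] [-0.024  0.068]
0.05 317 [0.537 0.617] [0.046 0.06 ]
0.08 143 [0.57  0.609] [0.054 0.064]
0.11 41 [0.578 0.6  ] [0.058 0.065]
0.35 228 [0.163 0.29 ] [-0.02   0.008]
0.38 2268 [0.152 0.48 ] [-0.045  0.061]
0.41 1940 [0.158 0.482] [-0.068  0.082]
0.44 653 [0.154 0.476] [-0.086  0.09 ]
lever 0.05 243 [0.055 0.083] [-0.055  0.031]
lever 0.07 525 [0.056 0.08 ] [-0.055  0.026]
lever 0.09 14 [0.066 0.066] [-0.012  0.012]
lever 0.11 104 [0.064 0.088] [-0.023  0.025]
lever 0.13 224 [0.062 0.084] [-0.025  0.025]
lever 0.15 288 [0.062 0.08 ] [-0.016  0.017]
lever 0.17 65 [0.071 0.084] [-0.007  0.007]
lever 0.19 79 [0.069 0.083] [-0.007  0.008]
lever 0.21 89 [0.067 0.081] [-0.007  0.008]
lever 0.23 105 [0.065 0.078] [-0.007  0.008]
lever 0.25 128 [0.064 0.078] [-0.007  0.008]
lever 0.27 154 [0.062 0.076] [-0.007  0.008]
lever 0.29 261 [0.059 0.073] [-0.007  0.083]
lever 0.31 2201 [0.059 0.075] [-0.007  0.085]
0.2 [ 0.24  0.6  -0.96  1.35  0.48  1.43 -2.64]
0.12 [ 0.24  0.66 -0.93  1.46  0.54  1.29 -2.68]
0.032 [ 0.2   0.74 -0.86  1.54  0.6   1.15 -2.72]
```

View pics/s5.png

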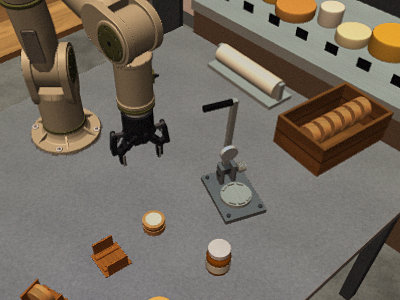

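Run:
```python
from h import *
p,d,c=shot("scene"); P=pts(d>0,d,c); o=env.get_obs(); t=o["tool_pos"]
w=np.array(c["world_from_camera"])[:2,3]; g=w-t[:2]; g/=np.linalg.norm(g); h=np.array([-g[1],g[0]])
for z in np.arange(.02,.45,.025):
    k=(P[:,2]-t[2]>z)&(P[:,2]-t[2]<z+.025)&(np.hypot(*(P[:,:2]-t[:2]).T)<.13)
    if k.sum()>5:
        D=P[k,:2]-t[:2]; print(z.round(3),k.sum(),"lat",np.percentile(D@h,[2,98]).round(3),"front",np.percentile(D@g,[50,98]).round(3))
```

```text
0.02 92 lat [-0.055  0.055] front [0.002 0.022]
0.045 194 lat [-0.071  0.071] front [0.004 0.028]
0.07 334 lat [-0.07   0.069] front [0.01  0.028]
0.095 465 lat [-0.068  0.065] front [0.013 0.027]
0.12 172 lat [-0.038  0.048] front [0.031 0.039]
0.145 274 lat [-0.036  0.034] front [0.033 0.04 ]
0.17 225 lat [-0.037  0.037] front [0.031 0.043]
0.195 374 lat [-0.041  0.04 ] front [0.037 0.044]
0.22 345 lat [-0.039  0.038] front [0.036 0.043]
0.245 408 lat [-0.038  0.048] front [0.036 0.044]
0.27 406 lat [-0.039  0.039] front [0.036 0.043]
0.295 492 lat [-0.039  0.04 ] front [0.034 0.044]
0.32 426 lat [-0.075  0.058] front [0.03  0.063]
0.345 871 lat [-0.086  0.063] front [0.032 0.066]
0.37 1239 lat [-0.103  0.06 ] front [0.026 0.064]
0.395 1686 lat [-0.099  0.048] front [0.001 0.05 ]
0.42 39 lat [-0.068 -0.042] front [-0.007  0.   ]
```

Run:
```python
from h import *
e=[np.pi,0,PX-np.pi]; ux=np.array([np.cos(PX),np.sin(PX)])
b=np.array([.5180,-.0399])-.004*ux; n=np.array([.602,.2046])-.004*ux
env.movep([*b,.1],e); env.move_straight([*b,.004],speed=.08,force_limit=15); say("at box")
env.close(f_grip=30); say("closed")
env.move_straight([*b,.09],speed=.1); say("up")
env.move_straight([*n,.09],speed=.12); say("over nest")
p,d,c=shot("top"); P=pts(d>0,d,c)
env.move_straight([*n,.045],speed=.05)
hit=env.move_straight([*n,.031],speed=.02,force_limit=5); say(f"down {hit}")
p,d,c=shot("scene"); cv2.imwrite("pics/s6.png",cv2.resize(p[80:240,270:430,::-1],None,fx=4,fy=4))
```

```text
at box 20.81 [ 0.5222 -0.0414  0.0045] [-3.141e+00 -1.000e-03 -3.740e-01] gap 0.0852 gf 0.0 F [-0.5 -0.2 -0.2]
closed 21.14 [ 0.5221 -0.0415  0.0046] [ 3.141e+00 -1.000e-03 -3.740e-01] gap 0.0632 gf 32.3 F [-1.5 -1.1  5.9]
up 22.15 [ 0.5212 -0.0414  0.0893] [ 3.141e+00  1.000e-03 -3.740e-01] gap 0.0631 gf 33.4 F [-0.5  0.2 -2.8]
over nest 24.46 [0.6059 0.2024 0.09  ] [ 3.141 -0.    -0.374] gap 0.0634 gf 33.4 F [-0.3  0.2 -2.7]
down True 26.09 [0.6057 0.2031 0.0347] [ 3.141  0.    -0.374] gap 0.0635 gf 33.8 F [-0.9 -1.   5.2]
```

View pics/s6.png

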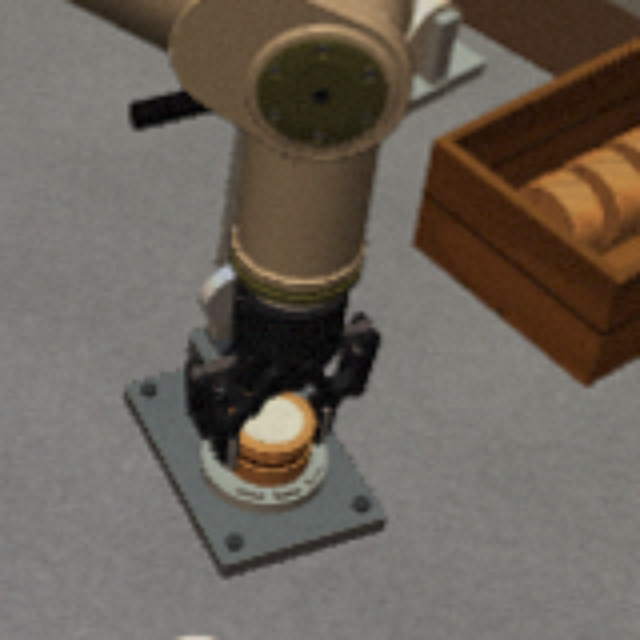

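```bash
cat >> h.py <<'E'
UX=np.array([np.cos(PX),np.sin(PX),0]); UY=np.array([-UX[1],UX[0],0]); Z=np.array([0,0,1.])
NEST=np.array([.602,.2046,0]); HG=NEST+.070*UX+.06*Z
def hp(phi,off=.056): return HG-.251*np.sin(phi)*UX+.251*np.cos(phi)*Z+off*UY
def tcp(phi,depth=.0157): return hp(phi)-depth*Z
E
python3 - <<'E'
from h import *
n=NEST-.004*UX
env.open(); say("open")
env.move_straight([*n[:2],.10],speed=.12)
env.move_straight([*(n-.06*UX+.0*UY)[:2],.2],speed=.15)
p,d,c=shot("top"); P=pts(d>0,d,c); 
v=n-.06*UX
for m in env.masks_of("top","cheesebox")[:2]: print(m["confidence"],np.median(pts(m["region"],d,c),0).round(3))
env.movep([.56,.02,.36],[np.pi,0,PX-np.pi]) ; say()
p,d,c=shot("wrist"); 
print("hp",hp(0).round(4))
for yaw in (PX-np.pi/2,PX+np.pi/2-2*np.pi):
    for f in (0,.5,1,1.3,1.5):
        q=env.inverse_kinematics(tcp(f),[np.pi,0,yaw]); print(round(np.degrees(yaw)),f,None if q is None else np.round(q,2))
    q=env.inverse_kinematics(tcp(0)+.08*Z,[np.pi,0,yaw]); print("pre",None if q is None else np.round(q,2))
p,d,c=shot("top"); cv2.imwrite("pics/t7.png",cv2.resize(p[170:290,110:270,::-1],None,fx=4,fy=4))
P=pts(d>0,d,c); k=(np.hypot(*(P[:,:2]-NEST[:2]).T)<.06)&(P[:,2]>.055)&(P[:,2]<.08); Q=P[k]
print(k.sum(),np.median(Q,0).round(4),cv2.minEnclosingCircle((Q[:,:2]*1000).astype(np.float32)),np.percentile(Q[:,2],[5,95]))
E
```

```text
open 26.5 [0.6048 0.2026 0.0335] [ 3.14e+00  2.00e-03 -3.74e-01] gap 0.0854 gf 0.0 F [-0.4  0.2 -1.1]
0.45 [ 0.726 -0.002  0.084]
 29.21 [0.56   0.0207 0.3589] [ 3.141e+00  1.000e-03 -3.730e-01] gap 0.0857 gf 0.0 F [-0.4  0.5  0.3]
hp [0.5164 0.178  0.311 ]
69 0 [ 0.47  0.38 -1.14  1.44  0.34  1.54 -1.03]
69 0.5 [ 0.37  0.61 -1.06  1.22  0.53  1.59 -0.96]
69 1 [ 0.32  0.81 -0.99  1.1   0.65  1.53 -0.9 ]
69 1.3 [ 0.3   0.91 -0.95  1.08  0.7   1.45 -0.88]
69 1.5 [ 0.3   0.96 -0.92  1.11  0.73  1.39 -0.89]
pre [ 0.43  0.37 -1.14  1.27  0.34  1.71 -1.01]
-111 0 [ 0.53  0.45 -1.28  1.44  0.43  1.57  2.05]
-111 0.5 [ 0.45  0.72 -1.29  1.22  0.69  1.66  2.09]
-111 1 [ 0.4   0.95 -1.29  1.09  0.9   1.64  2.14]
-111 1.3 [ 0.4   1.06 -1.3   1.08  1.    1.59  2.15]
-111 1.5 [ 0.4   1.13 -1.3   1.1   1.06  1.55  2.14]
pre [ 0.49  0.43 -1.28  1.27  0.41  1.73  2.07]
142 [0.5971 0.2257 0.069 ] ((584.6622314453125, 213.65374755859375), 42.793846130371094) [0.06415766 0.07464996]
```

View pics/t7.png

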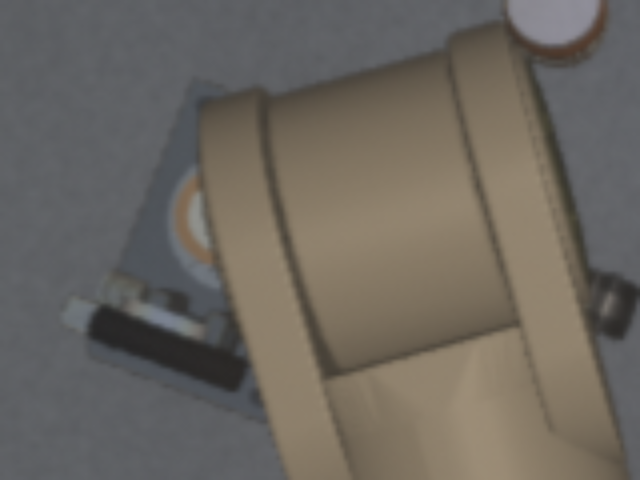

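Run:
```python
from h import *
p,d,c=shot("scene"); P=pts(d>0,d,c); k=(np.hypot(*(P[:,:2]-NEST[:2]).T)<.045)&(P[:,2]>.06)&(P[:,2]<.075); Q=P[k]
print(k.sum(),cv2.minEnclosingCircle((Q[:,:2]*1000).astype(np.float32)),np.median(Q,0).round(4))
e=[np.pi,0,PX-np.pi/2]
s=tcp(.012)
env.movep(s+.08*Z,e); env.move_straight(s,speed=.1,force_limit=10); say("at handle")
env.close(f_grip=60); say("grip")
for f in np.radians([5,10,15,20,25]):
    env.move_straight(tcp(f),speed=.1); o=env.get_obs(); r=o["force"]
    print(round(float(o["time_s"]),2),f.round(3),"Fx',y',z",[round(float(r@v),1) for v in (UX,UY,Z)],"gap",round(float(o["finger_gap"]),4),np.round((o["tool_pos"]-tcp(f))*1000,1))
p,d,c=shot("scene"); P=pts(d>0,d,c)
for m in env.masks_of("scene","handle")[:1]: print(m["confidence"],np.median(pts(m["region"],d,c),0))
```

```text
327 ((601.5952758789062, 203.3688507080078), 34.40037536621094) [0.604  0.2008 0.0689]
at handle 31.41 [0.5194 0.1771 0.2959] [ 3.141e+00 -1.000e-03  1.197e+00] gap 0.0854 gf 0.0 F [ 0.6 -0.1  0.8]
grip 32.05 [0.5191 0.177  0.2956] [ 3.141 -0.     1.197] gap 0.016 gf 58.5 F [-1.2 -0.4  4. ]
32.39 0.087 Fx',y',z [3.1, 3.4, 7.5] gap 0.0159 [0.2 0.2 0.6]
32.76 0.175 Fx',y',z [2.9, 1.5, 5.9] gap 0.0159 [0.3 0.4 0.6]
33.12 0.262 Fx',y',z [2.3, -0.8, 1.8] gap 0.0158 [-0.   0.5 -0.1]
33.49 0.349 Fx',y',z [1.7, -1.3, 1.4] gap 0.0163 [-0.1  0.3 -0.2]
33.86 0.436 Fx',y',z [3.2, -0.5, 5.6] gap 0.0162 [-0.1  0.3  0.2]
0.58 [0.57603245 0.20263958 0.1570484 ]
```

```bash
cat >> h.py <<'E'
def go(f,speed,fl=None):
    h=env.move_straight(tcp(f),speed=speed,force_limit=fl); o=env.get_obs(); r=o["force"]
    print(round(float(o["time_s"]),2),round(float(f),3),h,"F",[round(float(r@v),1) for v in (UX,UY,Z)],"gap",round(float(o["finger_gap"]),4),np.round((o["tool_pos"]-tcp(f))*1000,1),"P",[round(float((o["tool_pos"]-HG)@v),4) for v in (UX,Z)]); return h
E
python3 - <<'E'
from h import *
for f in np.radians([32,39,46,53,60,67,72]): go(f,.1)
for f in (1.31,1.36,1.41,1.45,1.48): 
    if go(f,.04,25): break
E
```

```text
34.42 0.559 False F [3.8, -2.5, 2.7] gap 0.0159 [ 0.1  0.3 -0.3] P [-0.133, 0.1968]
34.88 0.681 False F [3.7, -2.1, 6.2] gap 0.0158 [0.1 0.2 0.4] P [-0.158, 0.1798]
35.33 0.803 False F [2.1, -3.7, 3.6] gap 0.0157 [ 0.2  0.3 -0. ] P [-0.1806, 0.1586]
35.79 0.925 False F [3.7, -2.5, 5.2] gap 0.0157 [ 0.1  0.2 -0. ] P [-0.2005, 0.1353]
36.25 1.047 False F [3.7, -1.8, 6.3] gap 0.0156 [-0.   0.2  0. ] P [-0.2173, 0.1098]
36.71 1.169 False F [2.8, -2.0, 4.4] gap 0.0157 [-0.   0.2 -0.2] P [-0.2309, 0.0822]
37.08 1.257 False F [5.1, -1.9, 5.1] gap 0.0157 [-0.2  0.4  0.1] P [-0.2384, 0.062]
37.56 1.31 False F [4.1, -2.7, 5.3] gap 0.0158 [-0.3  0.4  0.4] P [-0.2421, 0.0494]
38.02 1.36 False F [7.0, 0.5, 13.7] gap 0.0155 [-0.6  0.5  1.8] P [-0.2447, 0.0387]
38.49 1.41 False F [8.0, -0.3, 12.6] gap 0.0161 [-0.4  0.6  1.9] P [-0.2472, 0.0263]
38.89 1.45 False F [7.9, -0.1, 11.6] gap 0.0159 [-0.3  0.4  1.7] P [-0.2487, 0.0162]
39.23 1.48 False F [7.4, 0.1, 13.0] gap 0.016 [-0.3  0.4  1.9] P [-0.2496, 0.009]
```

Run:
```python
from h import *
for f in (1.495,1.51,1.525,1.54,1.55): 
    if go(f,.03,15) or env.get_obs()["force"][2]>28: break
```

```text
39.51 1.495 False F [5.9, -0.3, 13.5] gap 0.0158 [-0.2  0.4  2.2] P [-0.2499, 0.0055]
39.78 1.51 False F [7.6, 0.8, 13.4] gap 0.0157 [-0.   0.4  2.2] P [-0.2504, 0.0018]
40.0 1.525 True F [4.1, 2.5, 9.3] gap 0.0161 [-0.1  0.5  4.2] P [-0.2504, -0.0]
```

Run:
```python
from h import *
for f in (1.52,1.54,1.56): 
    if go(f,.02,25): break
p,d,c=shot("scene"); cv2.imwrite("pics/s8.png",cv2.resize(p[100:250,290:440,::-1],None,fx=4,fy=4))
```

```text
40.29 1.52 False F [8.4, 0.8, 15.8] gap 0.0161 [0.  0.5 2.7] P [-0.2505, -0.0002]
40.56 1.54 True F [4.1, 2.0, 10.6] gap 0.0159 [-0.2  0.6  7.7] P [-0.2505, -0.0002]
```

View pics/s8.png

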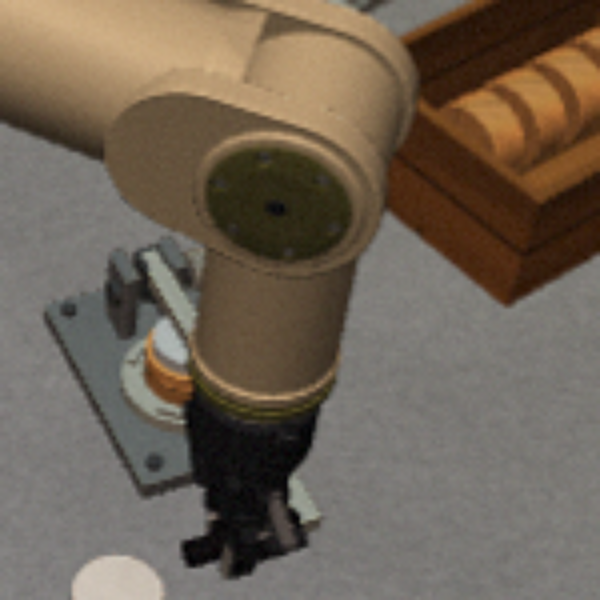

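Run:
```python
from h import *
for f in (1.47,1.38,1.27,1.15,1.03,.91,.79,.67,.55,.43,.31,.2,.1,.04,.012,0.): go(f,.05)
```

```text
40.99 1.47 False F [3.8, -3.6, 3.8] gap 0.0159 [-0.   0.5  0.9] P [-0.2495, 0.0104]
41.59 1.38 False F [4.1, -2.6, 4.1] gap 0.0162 [-0.7  0.7  0.5] P [-0.2456, 0.0324]
42.29 1.27 False F [7.5, -1.9, 2.4] gap 0.0164 [-1.4  1.1 -0. ] P [-0.238, 0.0586]
43.04 1.15 False F [10.9, -1.6, 0.7] gap 0.016 [-2.3  1.4 -0.9] P [-0.2264, 0.0859]
43.79 1.03 False F [11.8, -2.1, -1.2] gap 0.0162 [-2.9  1.5 -1.4] P [-0.2119, 0.1121]
44.54 0.91 False F [10.9, -1.5, -5.5] gap 0.0159 [-2.7  1.2 -2.1] P [-0.1952, 0.1363]
45.29 0.79 False F [8.9, -3.3, -3.6] gap 0.0162 [-2.6  1.1 -1.9] P [-0.1755, 0.159]
46.04 0.67 False F [8.0, -3.2, -5.6] gap 0.016 [-2.3  1.  -1.7] P [-0.1534, 0.1793]
46.79 0.55 False F [6.3, -5.4, -8.3] gap 0.0163 [-1.6  0.6 -2.1] P [-0.1295, 0.1962]
47.54 0.43 False F [2.9, -5.4, -8.7] gap 0.0159 [-1.   0.4 -1.6] P [-0.1036, 0.2108]
48.29 0.31 False F [3.2, -5.0, -4.1] gap 0.0162 [-0.6  0.1 -0.7] P [-0.076, 0.2226]
48.99 0.2 False F [1.3, -3.9, -2.2] gap 0.0161 [ 0.1 -0.2 -0.1] P [-0.05, 0.2302]
49.64 0.1 False F [-1.1, -0.4, 6.5] gap 0.0162 [ 0.3 -0.3  0.6] P [-0.0255, 0.2346]
50.09 0.04 False F [1.0, -0.1, 8.1] gap 0.0158 [-0.2 -0.1  0.6] P [-0.0099, 0.2357]
50.38 0.012 False F [0.4, 0.8, 7.0] gap 0.0159 [ 0.2 -0.3  0.6] P [-0.0033, 0.2358]
50.63 0.0 False F [-3.5, -1.3, 5.9] gap 0.0156 [ 1.3 -0.7  0.6] P [-0.0014, 0.2359]
```

Run:
```python
from h import *
env.open(); say("open")
t=env.get_obs()["tool_pos"]
env.move_straight(np.array(t)+.1*Z,speed=.12)
env.movep([.50,-.10,.40],[np.pi,0,PX-np.pi/2]); say()
p,d,c=shot("scene"); cv2.imwrite("pics/s9.png",cv2.resize(p[80:330,110:380,::-1],None,fx=2.4,fy=2.4))
P=pts(d>0,d,c); k=(np.hypot(*(P[:,:2]-NEST[:2]).T)<.034)&(P[:,2]>.05)&(P[:,2]<.08)
print(k.sum(),np.percentile(P[k,2],[10,50,90]).round(4))
k=(P[:,2]>.29)&(P[:,2]<.33)&(np.hypot(*(P[:,:2]-hp(0)[:2]).T)<.08); print("handle x'",np.percentile((P[k]-HG)@UX,[2,50,98]).round(4),P[k,2].max())
```

```text
open 51.31 [0.5163 0.178  0.2952] [-3.141 -0.005  1.201] gap 0.0855 gf 0.0 F [ 0.7 -0.6 -0.5]
 53.37 [ 0.5001 -0.0985  0.4   ] [-3.141 -0.     1.199] gap 0.0856 gf 0.0 F [ 1.6  1.1 -0.2]
336 [0.0561 0.0609 0.0638]
handle x' [-0.0125 -0.008   0.0024] 0.3229814265078945
```

View pics/s9.png

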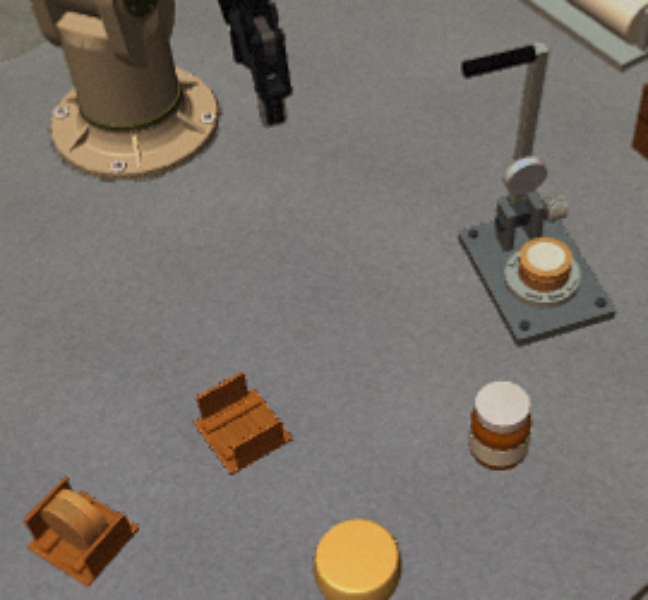

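```bash
python3 -c "
from h import *
print(env.job_done()); say()"
```

```text
the job is handed in; nothing more can be done
None
the job is handed in; nothing more can be done
```

I handed the job in at about 53 s: the closed box sits lid up in the nest, with its lid top measured at about 61 mm against 60 mm expected when home. I eased the lever back up and let go, and left the jar, the cheese and the other box alone.

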